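# Lock the mould halves together for lifting

## Robot

A 7-joint arm with a two-finger parallel gripper is mounted at the origin on the work surface. World frame = base frame: x ahead of the robot, y to its left, z up, the work surface at z = 0. Lengths are in m, angles in rad, forces in N, time in s.
With the tool pointing down it reaches from about 0.4 to 0.85 m from the base axis. Payload 4.5 kg.
Tool frame: the origin (TCP) lies at the very end of the fingers, on their centre line; the grasp point (between the pads) lies 19 mm behind it (ctrl.tcp_to_grasp is the distance from the TCP to the grasp point, in m); x points along the fingers, y is the direction in which the jaws open and shut, and the axes are right-handed (so a half turn about x gives the same grasp; the last joint's range is limited). The gripper opens to 88 mm and grips with 3 to 60 N. Pads are 18 mm wide; open, the fingers measure 123 mm over their backs; the gripper's body (75 mm by 187 mm) begins 45 mm behind the grasp point.
Start: joints at [1.359, 0.689, -0.195, 1.565, 0.157, 0.902, -0.215], TCP at [0.152, -0.606, 0.239] pointing down, gripper open.
Joint ranges: [-3.01, 3.01], [-0.46, 2.08], [-1.47, 1.51], [0.13, 2.56], [-1, 4.14], [0.04, 2.09], [-2.66, 2.66]. Speed limits (rad/s): [2.57, 2.57, 3.14, 3.14, 3.14, 3.14, 3.14].

## Interface

Orientations are given as a unit quaternion [x, y, z, w].
In Python, from rig import status, vision, hand_in, ctrl gives the robot as it stands.
- The arm moves only by the tool step_arm, never from a script. Its argument "commands" is a list of rows, each a list of 7 numbers: the shift along the tool's x, y, z in cm, then the turn, a rotation vector about the tool's x, y, z in degrees, then the opening, from -1 (shut) to 1 (fully open). In form: [[tx, ty, tz, wx, wy, wz, gripper], ...]. A call has exactly 8 rows; each row is the pose to reach, as a shift and turn from the pose commanded when the call began, along the tool's axes at that moment; what a row does not reach only later rows make up. A row lasts 1/12 s, in which the tool goes at most 41.7 mm and 7.16 degrees, less where a joint would pass 70% of its speed; a pose out of reach is approached as far as the arm can. A call with a gripper value outside its range is refused whole. The fingers move at their own pace and stop on an object; "force" is the grip in N (left out, the last holds). Time passes only in rows, so rows that repeat a pose let the fingers close, or fill a call up. It gives the time, the measured TCP pose, the force and the opening at its end, in the units of the state.
- status.observe(): the state, without advancing time (a new reading comes with each control period).
- vision.camera(name): name is "scene" or "side" or "wrist"; returns (picture, depth): 400x640x3 uint8, red, green, blue; 400x640 float32, m along the optical axis (not along the pixel's ray), 0 where there is no reading.
- vision.get_calibration(name): a dict with "K" (3x3 intrinsics, pixels), "R" (3x3) and "t" (3): a world point X has camera coordinates R X + t. Camera axes: x right, y down, z forward; pixel columns grow to the right and rows downward; lengths in m; the calibration is good to about 2 mm. A picture is of the moment at which its call begins: read the wrist's pose just before it. get_calibration takes no time and is no camera call; for the wrist camera it gives the pose at the moment of the call.
- hand_in(): hands the job in, once; it reports no verdict.
The state is a dict: "time_s": time; "joints": joint angles; "qd": joint speeds; "tau": joint torques, N m; "ee_pos": TCP position; "tcp_rot": TCP orientation; "force": force on the tool from outside, world axes, zero at the start; "wrist_torque": the same for the moment, N m; "grip_width": opening from 0.0 (shut) to 1.0 (fully open).
Only numpy, scipy, OpenCV 4.12 (cv2) and the standard library are available. Lean on these libraries where they do the work, as an engineer would, in place of code of your own. Each camera call takes 0.05 s, during which the arm holds its last target. There are 200 camera calls.

## Task

The injection mould standing on the bench is to be craned to the press: lock its two halves together with the slide lock on its top. With one fingertip press the wing of the spring catch down and keep it held down, while the other fingertip gently pushes the bolt by its upright tab, without pinching it, across the parting line until it stops fully home in the keeper. Only then lift both fingertips away, so that the catch springs back up and secures the bolt; grasp nothing, and leave the loose things on and around the mould where they are.

Things in the scene. Friction and masses are not known exactly. Their poses are not given: they have to be found in the camera images.
- mould: Closed steel injection mould, fixed, 156 mm high, 182 long along its y (plate stack), 156 wide along x (end plates 196). Origin: centre of its underside on the bench, z up. Parting line crosses the top at y = +33 mm. On the top: the slide lock (bolt bar, spring catch, keeper); a lifting eye at x = +58, y = +51 mm, 203 mm above the bench; hose nipples stick out 22 mm on the x sides.
- keeper (a point): Mouth of the keeper, the staple beyond the parting line that takes the bolt; axes are the mould's, at (-20, 40, 168) mm in its frame. The bolt bar, 26 mm wide, slides along the mould's +y into it on the line x = -20 mm. Top of bar 174 mm above the bench; keeper and the lock's two other staples (mould y -66 to -56, 18 to 28 mm) reach 179 mm.
- tab (a point): Middle of the face to push (looking along the mould's -y) of the bolt's upright tab, 12 mm below its top edge. Tab: steel plate 32 mm wide along x, 8 thick along y, 174 to 210 mm above the bench; moves with the bolt. Axes are the mould's. At the start at (-22, -38, 198) mm in its frame. Behind it a fingertip over 180 mm above the bench clears all of the lock but the catch.
- wing (a point): Middle of the ribbed top of the catch's wing, a dark steel plate beside the bolt, 84 mm long along the mould's y (44 mm towards -y, 40 towards +y of this point), 41 wide along x (24 mm towards the bolt, 17 away, ending in a 2 mm lip). At rest at (33, -28, 191) mm in the mould's frame, 55 mm in +x from the tab's middle. A fingertip pressing it can slide along it in y. Axes turn with the catch.
- catch (a joint): Angle of the spring catch, rad: 0 up, its nose in a slot of the bolt, which is then locked; over 0.15 the nose is clear; 0.32 is the stop. The wing rocks down about a pin along y 27 mm from point wing towards the bolt: there 4 mm down is clear, 8.5 mm the stop; 5 N starts it, 11 N reaches the stop, more nearer the pin. Springs back when let go; in mid-travel it then rests on the bolt at about 0.15.
- bolt (a joint): Travel of the bolt, m, along the mould's +y: 0 parked (open), the catch's nose in the first slot; 0.030 fully home against its stop in the keeper, nose over the second slot. Slides with about 2 N of friction and stays where it is left; a finger load of 35 N on it counts as ramming or pinching.
- screw: Loose socket screw standing on its head on the mould's top, on the end plate beyond the keeper (head 24 mm across, 52 mm high). Origin: centre of its underside, z up. A bystander.
- bush: Loose steel guide bush standing on the bench beside the mould, a tube 38 mm across and 42 mm high. Origin: centre of its underside. A bystander.
- grease: Jar of grease on the bench beyond the keeper's end of the mould, 68 mm across, 75 mm high. Origin: centre of its underside. A bystander.
- mallet: Hammer lying on the bench at the other end of the mould, about 260 mm long along its x, 26 mm thick. Origin: underside, on the handle. A bystander.

How it is judged:
On the way, in this order (a step that is already met when the one before it is completed fails the run):
1. a fingertip presses the catch clear of the bolt while the bolt is still parked (value of joint catch above 0.15 rad and contact force between the fingers and catch above 0.3 N and value of joint bolt below 0.004 m), for 0.1 s.
2. in mid-travel the catch is still held down by a fingertip while the bolt is pushed by the fingers (value of joint bolt between 0.01 and 0.024 m and contact force between the fingers and catch above 0.3 N and contact force between the fingers and bolt above 0.3 N).
3. the bolt arrives fully home with the catch still held down (value of joint bolt above 0.0283 m and contact force between the fingers and catch above 0.3 N and value of joint catch above 0.12 rad), for 0.05 s.
At the end, for the whole second after the job is handed in: The bolt is home in the keeper (at least 28 of its 30 mm), the catch has sprung up into the bolt's second slot (within 0.05 rad of its rest), and no loose thing has moved by 15 mm (value of joint bolt above 0.028 m and value of joint catch below 0.05 rad and distance of each of screw, bush, grease, mallet from where it was at the start of the episode below 0.015 m); the robot touches nothing.
It fails at once if a loose thing is lifted, carried or knocked from its place (15 mm) (distance of any of screw, bush, grease, mallet from where it was at the start of the episode above 0.015 m).
It fails at once if the bolt is pinched or rammed (over 35 N between the fingers and the bolt) (contact force between the fingers and bolt above 35 N).
It also fails if it takes over 54 s, if anything falls off the work surface, if the arm or the gripper's body presses on something with over 40 N, if the wrist force passes 120 N, or if a joint passes its speed limit or range.

## Working session

There is one attempt and no reset: what is moved stays moved. The work goes in short steps, Python scripts to look and compute and a tool call to move; the robot and the scene stay as the last step left them, time stands still between calls to the robot, and variables do not carry over. Pictures are saved under pics/ and viewed, about 8 in all and at most 12, crops included, and the job is handed in when it is done.

Besides the shell and the picture viewer there is one more tool, called after ">>>" as name(argument=value, ...), one argument or row to a line, values as JSON. step_arm: Moves the arm, as the interface text tells. Its arguments: {"type":"object","properties":{"commands":{"type":"array"},"force":{"type":"number"}},"required":["commands"]}

```bash
mkdir -p pics; ls; python3 - <<'E'
from rig import status, vision, ctrl
import cv2, numpy as np
s=status.observe(); print({k:np.round(v,3) for k,v in s.items()}, ctrl.tcp_to_grasp)
for n in("scene","side","wrist"):
    c=vision.get_calibration(n);p,d=vision.camera(n)
    np.savez(f"{n}0.npz",p=p,d=d,**c); cv2.imwrite(f"pics/{n}0.png",p[:,:,::-1]); print(n,c["K"],np.round(-c["R"].T@c["t"],3))
E
```

```text
pics
{'time_s': np.float64(0.0), 'joints': array([ 1.359,  0.69 , -0.195,  1.566,  0.157,  0.902, -0.215]), 'qd': array([ 0.   , -0.   ,  0.002, -0.001,  0.001,  0.   ,  0.   ]), 'tau': array([-1.0000e-03, -5.2756e+01, -1.2670e+00, -1.5343e+01, -5.3000e-02,
        6.0000e-03,  0.0000e+00]), 'ee_pos': array([ 0.152, -0.606,  0.238]), 'tcp_rot': array([-0.702, -0.087,  0.702, -0.086]), 'force': array([-0.164,  0.073,  0.871]), 'wrist_torque': array([ 0.017, -0.04 , -0.014]), 'grip_width': np.float64(1.001)} 0.0187
scene [[518.18886657   0.         319.60812412]
 [  0.         518.18886657 200.81673591]
 [  0.           0.           1.        ]] [1.167 0.27  1.231]
side [[377.54662656   0.         319.50310102]
 [  0.         377.54662656 199.55498673]
 [  0.           0.           1.        ]] [ 0.226 -0.34   0.628]
wrist [[303.2829789    0.         322.03755534]
 [  0.         303.2829789  198.73575763]
 [  0.           0.           1.        ]] [ 0.217 -0.59   0.385]
```

View pics/scene0.png

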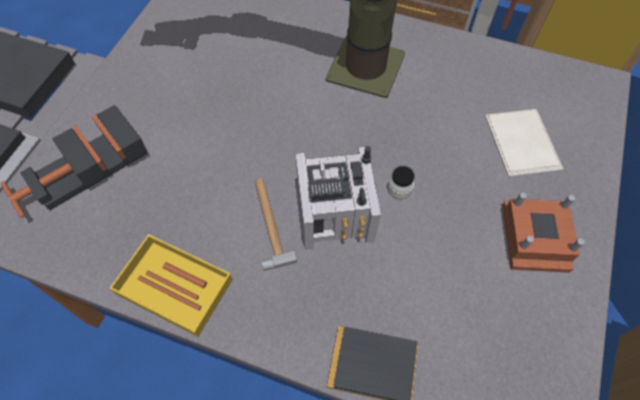

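View pics/side0.png

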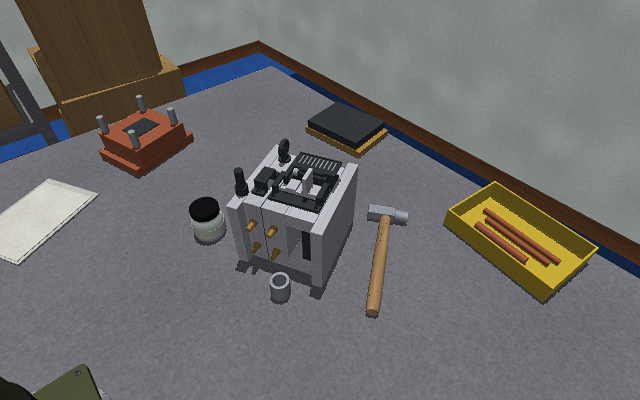

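The scene picture shows the mould at about (338,197): mallet to the left (-y end), jar to the right (+y end), ribbed wing at (328,187). The side picture shows the mould at (293,215), the screw at (239,180), the eye at (284,150) and the tab at about (307,180). So mould +y is roughly world +y. Next I'll measure using depth.

```bash
cat > h.py <<'E'
import numpy as np, cv2
def cloud(f):
    z=np.load(f); d=z["d"]; v,u=np.nonzero(d>0); dd=d[v,u]
    c=np.linalg.inv(z["K"])@np.vstack([u,v,np.ones_like(u)])*dd
    return ((z["R"].T@(c-z["t"][:,None])).T), z["p"][v,u]
E
python3 - <<'E'
from h import *
P=[];C=[]
for n in("scene","side"):
    p,c=cloud(n+"0.npz"); k=(abs(p[:,0]-.6)<.35)&(abs(p[:,1]-.15)<.5)&(p[:,2]>.1)&(p[:,2]<.25); p=p[k];c=c[k]
    t=(p[:,2]>.149)&(p[:,2]<.163)&(c.min(1)>110)
    # largest cluster
    im=np.zeros((1000,1000),np.uint8); ij=((p[t][:,:2]-[.1,-.4])*1000).astype(int).clip(0,999); im[ij[:,0],ij[:,1]]=255
    im=cv2.morphologyEx(im,cv2.MORPH_CLOSE,np.ones((7,7)))
    cs,_=cv2.findContours(im,0,2); cs=sorted(cs,key=cv2.contourArea)[-3:]
    for q in cs: print(n,cv2.contourArea(q),cv2.minAreaRect(q))
    print(np.median(p[t][:,2]),t.sum())
    P.append(p);C.append(c)
p=np.vstack(P);c=np.vstack(C)
lo=p[(p[:,2]>.14)][:,:2].min(0)-.01
print(lo,p[p[:,2]>.14][:,:2].max(0))
# height-map picture, 3px/mm
import sys
S=2500
img=np.zeros((600,700,3),np.uint8); o=np.argsort(p[:,2])
ij=((p[o][:,:2]-lo)*S).astype(int); k=(ij>=0).all(1)&(ij[:,0]<600)&(ij[:,1]<700)
h=((p[o][:,2]-.14)/.08).clip(0,1)*255
col=cv2.applyColorMap(h.astype(np.uint8)[:,None],cv2.COLORMAP_JET)[:,0]
for (a,b),q in zip(ij[k],col[k]): cv2.circle(img,(int(b),int(a)),3,tuple(map(int,q)),-1)
cv2.imwrite("pics/hm.png",img)
E
```

```text
scene 0.0 ((461.0, 395.0), (0.0, 0.0), 0.0)
scene 0.0 ((471.0, 393.0), (0.0, 0.0), 0.0)
scene 15280.0 ((483.0862731933594, 432.99786376953125), (199.05914306640625, 183.10826110839844), 62.9561653137207)
0.1571378321583436 2482
side 0.0 ((533.0, 332.0), (0.0, 0.0), 0.0)
side 0.5 ((505.25006103515625, 391.25006103515625), (0.7071067094802856, 1.4142134189605713), 45.0)
side 9872.0 ((482.4608154296875, 431.8603515625), (196.4936065673828, 182.91134643554688), 62.22343826293945)
0.15624096400093745 2368
[ 0.39438107 -0.05238974] [0.66156132 0.20894748]
```

View pics/hm.png

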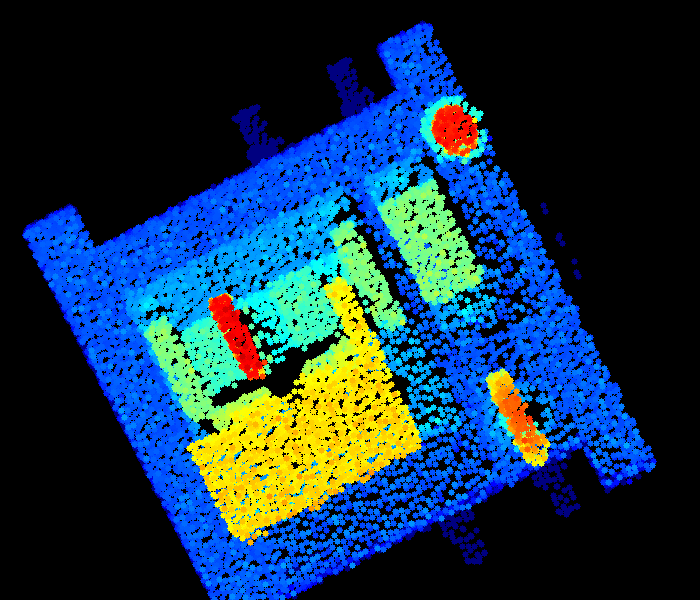

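The height map (columns = world y, rows = world x) shows everything clearly:
- Tab, red: (237,337).
- Wing, yellow: (305,450).
- Catch nose arm: (338,290).
- Keeper: (432,240).
- Screw: (455,130).
- Eye: (518,418).

Next I'll refine the mould pose and plan the approach in tool axes.

```bash
cat >> h.py <<'E'
from scipy.spatial.transform import Rotation as Ro
YAW=np.deg2rad(27.4); O=np.array([.5325,.083,0.])
def M(): return Ro.from_euler('z',YAW).as_matrix()
def to_m(p): return (np.asarray(p)-O)@M()
def to_w(m): return O+M()@np.asarray(m)
def plan(s,tgt_m):
    """shift (cm) and rotvec (deg) in tool axes to put TCP at mould point tgt_m (m), pointing down, jaws along mould x"""
    R=Ro.from_quat(s["tcp_rot"]); best=None
    for sg in(1,-1):
        X=np.array([0,0,-1.]);Y=sg*M()[:,0];T=Ro.from_matrix(np.c_[X,Y,np.cross(X,Y)])
        rv=(R.inv()*T).as_rotvec(degrees=True)
        print("sg",sg,"rotvec",np.round(rv,2))
    d=to_w(tgt_m)-s["ee_pos"]
    print("shift cm",np.round(R.inv().apply(d)*100,2),"TCP in mould mm",np.round(to_m(s["ee_pos"])*1000,1),"world d",np.round(d,3))
E
python3 - <<'E'
from h import *
from rig import status
for n in("scene","side"):
    p,c=cloud(n+"0.npz"); k=(np.linalg.norm(p[:,:2]-O[:2],axis=1)<.2)&(p[:,2]>.1); p=p[k]; m=to_m(p)*1000
    def rep(l,k):
        q=m[k]; print(n,l,k.sum(),"lo",np.round(np.percentile(q,2,axis=0),1),"hi",np.round(np.percentile(q,98,axis=0),1))
        if k.sum()>20: print("   rect",cv2.minAreaRect(q[:,:2].astype(np.float32)))
    x,y,z=m.T
    rep("tab",(abs(x+22)<25)&(abs(y+34)<15)&(z>203))
    rep("wing",(x>0)&(x<60)&(y>-85)&(y<20)&(z>186)&(z<196))
    rep("top",(z>150)&(z<160)&(abs(x)<115)&(abs(y)<110))
    rep("keeper",(z>176)&(z<183)&(x<10)&(y>33)&(y<70))
    rep("eye",(z>190)&(x>35)&(y>35)&(y<70))
plan(status.observe(),[.0065,-.053,.245])
E
```

```text
scene tab 44 lo [-34.  -37.5 204.3] hi [ -3.8 -29.9 214.4]
   rect ((-19.52460479736328, -33.7443962097168), (33.65108108520508, 7.690574645996094), 1.2283564805984497)
scene wing 564 lo [  6.1 -70.  187.7] hi [ 51.   11.1 195.7]
   rect ((28.26586151123047, -28.491703033447266), (50.313514709472656, 88.36399841308594), 4.0718793869018555)
scene top 2237 lo [-85.7 -89.2 151.8] hi [ 95.   88.5 159.8]
   rect ((1.1957473754882812, 0.16255950927734375), (182.48574829101562, 199.01531982421875), 89.6856460571289)
scene keeper 135 lo [-39.2  40.4 176.6] hi [  2.8  63.5 182.6]
   rect ((-18.332805633544922, 51.900733947753906), (43.96293258666992, 24.18870735168457), 0.9820472598075867)
scene eye 61 lo [ 44.   46.2 190.7] hi [ 77.9  55.7 205.1]
   rect ((60.466835021972656, 50.92989730834961), (9.634357452392578, 35.54090118408203), 89.9798583984375)
side tab 90 lo [-38.1 -38.3 203.4] hi [ -7.1 -30.6 211.2]
   rect ((-22.015474319458008, -34.130210876464844), (32.68279266357422, 8.321417808532715), 0.3961811065673828)
side wing 802 lo [  4.4 -71.  186.9] hi [ 49.4  10.9 193.4]
   rect ((25.985733032226562, -28.818466186523438), (49.677947998046875, 87.4344482421875), 1.0566352605819702)
side top 3041 lo [-96.6 -90.5 151.1] hi [ 86.   88.4 158.9]
   rect ((-0.12836456298828125, -0.11196136474609375), (197.1241912841797, 182.43441772460938), 0.03239280357956886)
side keeper 224 lo [-41.   40.2 176.7] hi [1.00e-01 6.35e+01 1.81e+02]
   rect ((-19.707550048828125, 52.0451774597168), (43.94173812866211, 24.30697250366211), 0.9865961670875549)
side eye 76 lo [ 41.5  45.8 190.7] hi [ 71.8  54.4 203. ]
   rect ((56.92352294921875, 50.16345977783203), (34.23738098144531, 8.906357765197754), 0.07983385026454926)
sg 1 rotvec [-1.0332e+02 -7.0000e-02  6.0000e-02]
sg -1 rotvec [7.668e+01 6.000e-02 6.000e-02]
shift cm [ -0.62 -52.54 -55.53] TCP in mould mm [-654.9 -436.4  238.1] world d [0.411 0.645 0.007]
```

>>> step_arm(
  commands=[
    [-2,-3,-3,-6,0,0,-0.1],
    [-4,-6,-6.5,-12,0,0,-0.1],
    [-4,-9,-9.5,-18,0,0,-0.1],
    [-4,-12,-13,-25,0,0,-0.1],
    [-4,-15,-16,-32,0,0,-0.1],
    [-4,-18,-19,-38,0,0,-0.1],
    [-4,-21,-22,-44,0,0,-0.1],
    [-4,-24,-25,-50,0,0,-0.1],
  ],
)

```text
time_s: 0.82
ee_pos: [0.3258, -0.3288, 0.2788]
tcp_rot: [-0.598, -0.377, 0.599, -0.377]
force: [0.6, -0.2, -0.6]
grip_width: 0.453
```

```bash
python3 -c "
from h import *
from rig import status
s=status.observe();print(s['joints'],s['time_s'],s['grip_width'],s['force']);plan(s,[.0065,-.053,.26])"
```

```text
[ 1.01082358  0.44905172 -0.47284294  1.9733136   0.28423797  0.78335337
 -0.07260279] 0.8167 0.45284532910894665 [ 0.63755247 -0.2078134  -0.55458712]
sg 1 rotvec [-5.304e+01  1.000e-02 -0.000e+00]
sg -1 rotvec [ 1.2696e+02 -0.0000e+00 -2.0000e-02]
shift cm [  1.87   5.44 -43.4 ] TCP in mould mm [-373.  -270.5  278.8] world d [ 0.237  0.368 -0.019]
```

>>> step_arm(
  commands=[
    [0,0.6,-4,-6,0,0,-0.1],
    [0,1.2,-8,-12,0,0,-0.1],
    [0,1.8,-12,-18,0,0,-0.1],
    [0,2.4,-16,-24,0,0,-0.1],
    [0,3,-20,-30,0,0,-0.1],
    [0,3.5,-24,-36,0,0,-0.1],
    [0,4,-28,-42,0,0,-0.1],
    [0,4.5,-32,-48,0,0,-0.1],
  ],
)

```text
time_s: 1.48
ee_pos: [0.5063, -0.0609, 0.2786]
tcp_rot: [0.393, 0.587, -0.394, 0.587]
force: [1.1, -0.6, 0.8]
grip_width: 0.451
```

```bash
python3 -c "
from h import *
from rig import status
s=status.observe();print(s['joints'],s['time_s'],s['grip_width'],s['force']);plan(s,[.0065,-.053,.26])"
```

```text
[ 0.46375233  0.55262955 -0.6917119   1.84125831  0.4398776   0.90634471
 -0.04249795] 1.4833 0.4514044504223924 [ 1.08322229 -0.58608675  0.76980767]
sg 1 rotvec [-5.03  0.02  0.03]
sg -1 rotvec [ 1.7497e+02  4.0000e-02 -3.0000e-02]
shift cm [ 1.86  9.01 -7.09] TCP in mould mm [ -89.5 -115.7  278.6] world d [ 0.056  0.1   -0.019]
```

>>> step_arm(
  commands=[
    [0,2.2,-1.8,-2.5,0,0,-0.1],
    [0,4.5,-3.6,-5,0,0,-0.1],
    [0,6.8,-5.4,-5,0,0,-0.1],
    [0,9,-7.1,-5,0,0,-0.1],
    [1,9,-7.1,-5,0,0,-0.1],
    [1.9,9,-7.1,-5,0,0,-0.1],
    [1.9,9,-7.1,-5,0,0,-0.1],
    [1.9,9,-7.1,-5,0,0,-0.1],
  ],
)

```text
time_s: 2.15
ee_pos: [0.5614, 0.0353, 0.2587]
tcp_rot: [0.368, 0.603, -0.371, 0.602]
force: [-0.2, 0.1, 0.0]
grip_width: 0.448
```

```bash
python3 - <<'E'
from h import *
from rig import status,vision
s=status.observe();print(s['joints'],s['time_s'],s['grip_width'],s['force']);plan(s,[.0065,-.053,.196])
ims=[]
for n in("wrist","side"):
    c=vision.get_calibration(n);p,d=vision.camera(n);np.savez(n+"1.npz",p=p,d=d,**c);ims.append(p[:,:,::-1])
cv2.imwrite("pics/w1.png",ims[0])
cv2.imwrite("pics/s1.png",cv2.resize(ims[1][80:300,180:420],None,fx=2.7,fy=2.7))
for n in("wrist","side"):
    p,_=cloud(n+"1.npz");m=to_m(p)*1000;x,y,z=m.T
    for l,k in (("tab",(abs(x+22)<25)&(abs(y+34)<9)&(z>201)&(z<215)),("wing",(x>0)&(x<60)&(y>-85)&(y<20)&(z>186)&(z<196)),("fingers",(abs(x-6)<60)&(abs(y+53)<25)&(z>245)&(z<290))):
        q=m[k]; 
        if k.sum()>5: print(n,l,k.sum(),np.round(np.percentile(q,2,axis=0),1),np.round(np.percentile(q,98,axis=0),1))
E
```

```text
[ 0.24927975  0.64924037 -0.67607907  1.71641225  0.48387191  0.95265831
 -0.1451721 ] 2.15 0.44849606082250887 [-0.21967002  0.09686384  0.03116641]
sg 1 rotvec [-0.41  0.02  0.19]
sg -1 rotvec [ 1.7959e+02  2.9000e-01 -3.0000e-02]
shift cm [ 6.27  0.3  -0.27] TCP in mould mm [  3.7 -55.7 258.7] world d [ 0.001  0.004 -0.063]
wrist tab 670 [-34.4 -36.5 202. ] [ -4.  -29.2 211.9]
wrist wing 7332 [  6.8 -68.8 189.2] [ 51.6  12.  193.9]
wrist fingers 2460 [-29.1 -62.2 260.4] [ 37.6 -44.8 289.5]
side tab 96 [-37.8 -38.1 201.5] [ -7.8 -30.3 211.6]
side wing 803 [  4.2 -70.8 187.1] [ 49.5  10.7 193.2]
side fingers 247 [-33.6 -67.2 260.4] [ 33.5 -46.8 283.6]
```

View pics/w1.png

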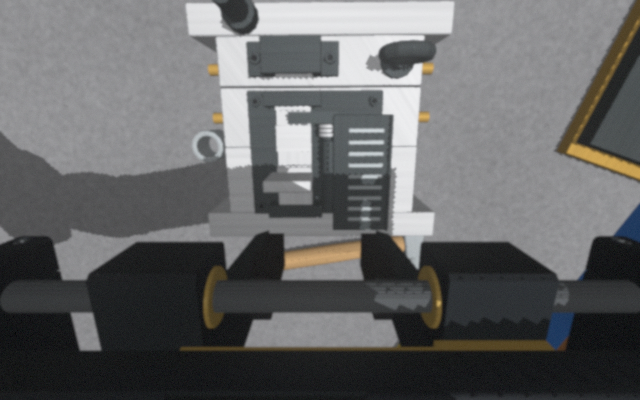

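View pics/s1.png

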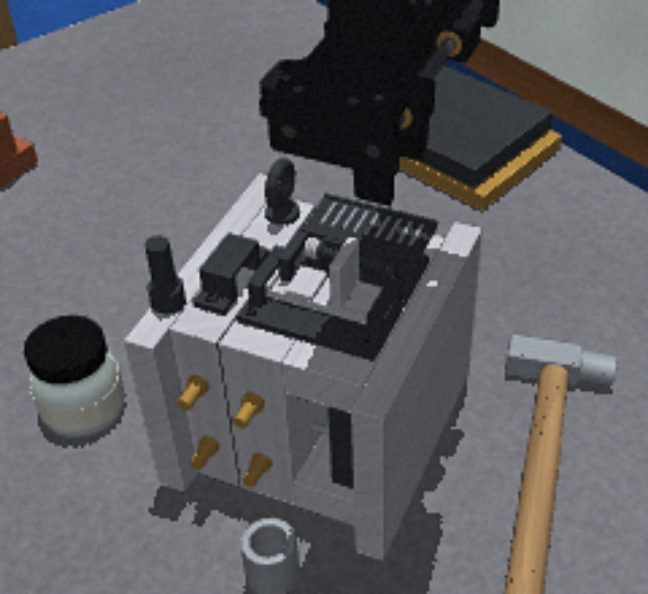

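The wrist view shows the fingers at (265,240), behind the tab at (290,183), and (378,245), over the lower end of the wing at (362,170). The side view agrees. I'll descend to just above the wing.

>>> step_arm(
  commands=[
    [1.5,0.4,-0.1,-0.4,0,0.2,-0.1],
    [3,0.4,-0.1,-0.4,0,0.2,-0.1],
    [4.5,0.4,-0.1,-0.4,0,0.2,-0.1],
    [5.4,0.4,-0.1,-0.4,0,0.2,-0.1],
    [5.9,0.4,-0.1,-0.4,0,0.2,-0.1],
    [6.1,0.4,-0.1,-0.4,0,0.2,-0.1],
    [6.1,0.4,-0.1,-0.4,0,0.2,-0.1],
    [6.1,0.4,-0.1,-0.4,0,0.2,-0.1],
  ],
)

```text
time_s: 2.92
ee_pos: [0.5659, 0.0399, 0.1994]
tcp_rot: [0.368, 0.603, -0.366, 0.605]
force: [0.8, 1.3, 0.2]
grip_width: 0.448
```

```bash
python3 - <<'E'
from h import *
from rig import status,vision
s=status.observe();print(s['time_s'],s['grip_width'],s['force']);plan(s,[.0075,-.053,.186])
ims=[]
p,d=vision.camera("side")
cv2.imwrite("pics/s2.png",cv2.resize(p[120:240,240:380,::-1],None,fx=5,fy=5))
E
```

```text
2.9167 0.44783327086289304 [0.84998104 1.32077235 0.17567827]
sg 1 rotvec [ 0.07  0.02 -0.26]
sg -1 rotvec [-1.7993e+02  4.1000e-01  4.0000e-02]
shift cm [ 1.34 -0.24 -0.07] TCP in mould mm [  9.9 -53.7 199.4] world d [-0.002 -0.001 -0.013]
```

View pics/s2.png

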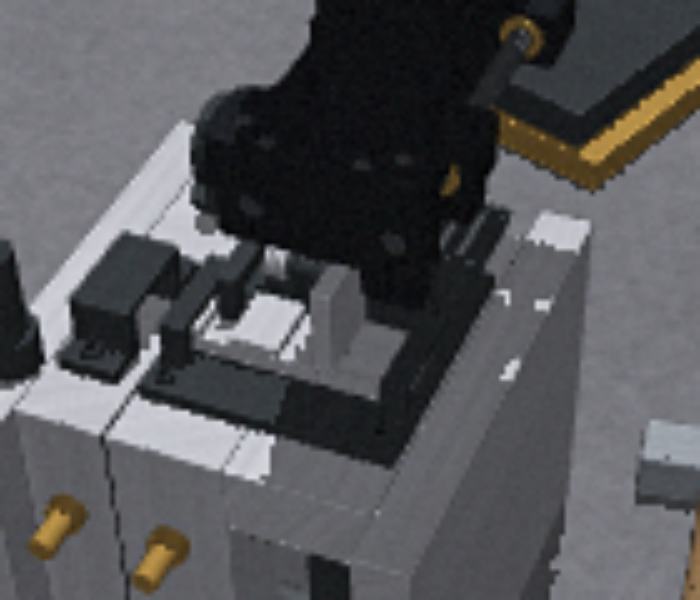

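The tab finger hangs at (400,280), clear behind the tab at (335,310). I'll shift 2 mm off the lip and press down in small steps.

>>> step_arm(
  commands=[
    [0,-0.2,0,0,0,0,-0.1],
    [0.3,-0.2,0,0,0,0,-0.1],
    [0.6,-0.2,0,0,0,0,-0.1],
    [0.8,-0.2,0,0,0,0,-0.1],
    [0.9,-0.2,0,0,0,0,-0.1],
    [1.0,-0.2,0,0,0,0,-0.1],
    [1.0,-0.2,0,0,0,0,-0.1],
    [1.0,-0.2,0,0,0,0,-0.1],
  ],
)

```text
time_s: 3.63
ee_pos: [0.5646, 0.0392, 0.1895]
tcp_rot: [0.368, 0.603, -0.365, 0.606]
force: [-0.1, -1.0, 6.2]
grip_width: 0.45
```

>>> step_arm(
  commands=[
    [0.05,0,0,0,0,0,-0.1],
    [0.1,0,0,0,0,0,-0.1],
    [0.15,0,0,0,0,0,-0.1],
    [0.2,0,0,0,0,0,-0.1],
    [0.2,0,0,0,0,0,-0.1],
    [0.2,0,0,0,0,0,-0.1],
    [0.2,0,0,0,0,0,-0.1],
    [0.2,0,0,0,0,0,-0.1],
  ],
)

```text
time_s: 4.3
ee_pos: [0.565, 0.0395, 0.1879]
tcp_rot: [0.369, 0.603, -0.365, 0.606]
force: [-0.5, -0.8, 8.9]
grip_width: 0.449
```

Contact at 6 N, now 9 N. The contact edge is about 22 mm from the pin, so that is roughly 0.12 rad. I'll press another 2.5 mm.

>>> step_arm(
  commands=[
    [0.05,0,0,0,0,0,-0.1],
    [0.1,0,0,0,0,0,-0.1],
    [0.15,0,0,0,0,0,-0.1],
    [0.2,0,0,0,0,0,-0.1],
    [0.25,0,0,0,0,0,-0.1],
    [0.25,0,0,0,0,0,-0.1],
    [0.25,0,0,0,0,0,-0.1],
    [0.25,0,0,0,0,0,-0.1],
  ],
)

```text
time_s: 4.97
ee_pos: [0.5656, 0.0398, 0.1859]
tcp_rot: [0.369, 0.603, -0.365, 0.606]
force: [-0.6, 0.7, 10.6]
grip_width: 0.449
```

```bash
python3 - <<'E'
from h import *
from rig import status,vision
s=status.observe();print(s['time_s'],s['grip_width'],s['force'],s['wrist_torque']);plan(s,[.0075,-.053,.186])
for n in ("wrist","side"):
    c=vision.get_calibration(n);p,d=vision.camera(n);np.savez(n+"2.npz",p=p,d=d,**c)
    p,_=cloud(n+"2.npz");m=to_m(p)*1000;x,y,z=m.T
    k=(x>12)&(x<48)&(y>-35)&(y<10)&(z>175)&(z<196)
    if k.sum()>20:
        A=np.c_[x[k],y[k],np.ones(k.sum())]; print(n,k.sum(),"wing slope",np.linalg.lstsq(A,z[k],rcond=None)[0], "z",np.median(z[k]))
    k=(abs(x+22)<25)&(abs(y+34)<10)&(z>201)&(z<215)
    print(n,"tab y",np.percentile(y[k],[2,50,98]) if k.sum()>5 else k.sum())
E
```

```text
4.9667 0.44912008644726775 [-0.59418901  0.69001029 10.59164433] [ 0.00532606 -0.25087247  0.04532984]
sg 1 rotvec [ 0.09  0.07 -0.46]
sg -1 rotvec [-1.7991e+02  7.3000e-01  1.0000e-01]
shift cm [-0.01 -0.2  -0.06] TCP in mould mm [  9.5 -53.6 185.9] world d [-0.002 -0.     0.   ]
wrist 6491 wing slope [-2.19829967e-01 -4.80633677e-03  1.93357638e+02] z 187.08815020752564
wrist tab y [-43.56174334 -32.18880246 -29.10957256]
side tab y [-37.31761416 -35.12780215 -30.90066386]
```

The wing slope reads 0.22 rad, so the catch is clear and the bolt is still parked. Next, push along tool -z (mould +y), pressing 0.5 mm more.

>>> step_arm(
  commands=[
    [0.05,-0.1,0,0,0,0,-0.1],
    [0.05,-0.1,-0.2,0,0,0,-0.1],
    [0.05,-0.1,-0.4,0,0,0,-0.1],
    [0.05,-0.1,-0.6,0,0,0,-0.1],
    [0.05,-0.1,-0.75,0,0,0,-0.1],
    [0.05,-0.1,-0.9,0,0,0,-0.1],
    [0.05,-0.1,-1.05,0,0,0,-0.1],
    [0.05,-0.1,-1.2,0,0,0,-0.1],
  ],
)

```text
time_s: 5.73
ee_pos: [0.5629, 0.0457, 0.186]
tcp_rot: [0.37, 0.599, -0.366, 0.608]
force: [7.1, -8.6, 10.2]
grip_width: 0.448
```

```bash
cat > chk.py <<'E'
from h import *
from rig import status,vision
import sys
t=sys.argv[1]
s=status.observe();print(s['time_s'],s['grip_width'],"force mould",np.round(s['force']@M(),1),s['wrist_torque']);plan(s,[.0085,-.017,.186])
for n in ("wrist","side"):
    c=vision.get_calibration(n);p,d=vision.camera(n);np.savez(n+t+".npz",p=p,d=d,**c)
    p,_=cloud(n+t+".npz");m=to_m(p)*1000;x,y,z=m.T
    k=(x>12)&(x<48)&(y>s_y+14)&(y<10)&(z>175)&(z<196) if (s_y:=to_m(s['ee_pos'])[1]*1000) is not None else 0
    if k.sum()>20:
        A=np.c_[x[k],y[k],np.ones(k.sum())]; print(n,k.sum(),"wing slope",np.linalg.lstsq(A,z[k],rcond=None)[0])
    k=(abs(x+22)<14)&(y>s_y+7)&(y<15)&(z>199)&(z<215)
    print(n,"tab y",k.sum(),np.percentile(y[k],[2,50,98]) if k.sum()>5 else "")
E
python3 chk.py 3
```

```text
5.7333 0.44762011076352426 force mould [  2.4 -10.9  10.2] [-1.70372384 -1.82370396 -0.12582779]
sg 1 rotvec [-0.17  0.49 -0.66]
sg -1 rotvec [179.82  -1.03  -0.76]
shift cm [-0.02 -0.14 -3.01] TCP in mould mm [  9.8 -47.1 186. ] world d [-0.015  0.026 -0.   ]
wrist 6101 wing slope [-2.04275838e-01 -5.26305313e-03  1.93197720e+02]
wrist tab y 1794 [-38.38708043 -31.05469411 -28.29931116]
side tab y 7 [-36.66308605 -36.28947247 -29.59548989]
```

```bash
python3 - <<'E'
from h import *
for n in ("wrist","side"):
  for t in "123":
    try: p,_=cloud(n+t+".npz")
    except Exception: continue
    m=to_m(p)*1000;x,y,z=m.T
    k=(x>12)&(x<46)&(y>-30)&(y<10)&(z>175)&(z<196)
    if k.sum()>20:print(n,t,k.sum(),np.round(np.linalg.lstsq(np.c_[x[k],y[k],np.ones(k.sum())],z[k],rcond=None)[0],3))
    k=(abs(x+22)<12)&(y>-38)&(y<-20)&(z>203)&(z<213); print("tab",k.sum(),np.percentile(y[k],[5,50,95]) if k.sum()>3 else '')
a=np.load("wrist3.npz")["p"][60:260,180:460,::-1];b=np.load("side3.npz")["p"][120:240,240:380,::-1]
cv2.imwrite("pics/c3.png",np.vstack([cv2.resize(a,(420,300)),cv2.resize(b,(420,300),interpolation=2)]))
E
```

```text
wrist 1 2835 [ 1.00000e-02 -2.00000e-03  1.91576e+02]
tab 478 [-36.42559598 -32.33349716 -29.23228607]
wrist 2 5555 [-2.16000e-01 -6.00000e-03  1.93269e+02]
tab 1244 [-36.50342583 -31.84733469 -29.21074393]
wrist 3 5432 [-2.02000e-01 -6.00000e-03  1.93137e+02]
tab 1328 [-36.79960554 -31.17940979 -28.47422361]
side 1 247 [ 1.50000e-02 -6.00000e-03  1.90871e+02]
tab 52 [-37.86651919 -35.62173921 -30.55887506]
tab 1 
tab 1
```

View pics/c3.png

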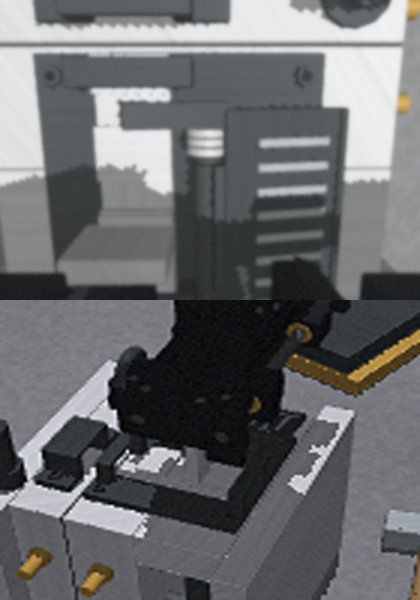

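The catch is really at about 0.21 rad (slope at rest is 0.01). The lag and the 11 N sideways look like pad friction on the wing plus the arm's compliance. I'll continue in small steps.

>>> step_arm(
  commands=[
    [0,0,-0.05,0,0,0,-0.1],
    [0,0,-0.1,0,0,0,-0.1],
    [0,0,-0.15,0,0,0,-0.1],
    [0,0,-0.2,0,0,0,-0.1],
    [0,0,-0.25,0,0,0,-0.1],
    [0,0,-0.3,0,0,0,-0.1],
    [0,0,-0.3,0,0,0,-0.1],
    [0,0,-0.3,0,0,0,-0.1],
  ],
)

```text
time_s: 6.5
ee_pos: [0.5617, 0.048, 0.186]
tcp_rot: [0.37, 0.599, -0.366, 0.608]
force: [6.5, -8.8, 10.7]
grip_width: 0.452
```

```bash
python3 chk.py 4
```

```text
6.5 0.4523436914172277 force mould [  1.7 -10.8  10.7] [-1.66872241 -1.80977079 -0.16422232]
sg 1 rotvec [-0.19  0.5  -0.66]
sg -1 rotvec [179.8   -1.04  -0.79]
shift cm [-0.02 -0.14 -2.75] TCP in mould mm [  9.8 -44.5 186. ] world d [-0.014  0.024 -0.   ]
wrist 5711 wing slope [-2.02186457e-01 -5.94407137e-03  1.93138614e+02]
wrist tab y 1788 [-35.75727891 -28.4024654  -25.63183391]
side tab y 8 [-37.1074714  -34.62294583 -28.00302345]
```

It's sliding: the tab followed by 2.7 mm at a steady force. Keep pushing.

>>> step_arm(
  commands=[
    [0,0,-0.15,0,0,0,-0.1],
    [0,0,-0.3,0,0,0,-0.1],
    [0,0,-0.45,0,0,0,-0.1],
    [0,0,-0.6,0,0,0,-0.1],
    [0,0,-0.75,0,0,0,-0.1],
    [0,0,-0.9,0,0,0,-0.1],
    [0,0,-1.05,0,0,0,-0.1],
    [0,0,-1.2,0,0,0,-0.1],
  ],
)

```text
time_s: 7.27
ee_pos: [0.5563, 0.0585, 0.186]
tcp_rot: [0.37, 0.599, -0.367, 0.608]
force: [7.2, -9.2, 10.4]
grip_width: 0.449
```

```bash
python3 chk.py 5
```

```text
7.2667 0.4486122634950434 force mould [  2.1 -11.4  10.4] [-1.8238624  -1.92318902 -0.12497963]
sg 1 rotvec [-0.21  0.52 -0.66]
sg -1 rotvec [179.79  -1.03  -0.81]
shift cm [-0.01 -0.14 -1.57] TCP in mould mm [  9.8 -32.7 186. ] world d [-0.008  0.013 -0.   ]
wrist 3924 wing slope [-2.02450590e-01 -6.14935141e-03  1.93134364e+02]
wrist tab y 1787 [-23.97392231 -16.57069796 -13.86787287]
side tab y 8 [-24.06897341 -22.06213621 -21.19764915]
```

>>> step_arm(
  commands=[
    [0,0,-0.15,0,0,0,-0.1],
    [0,0,-0.3,0,0,0,-0.1],
    [0,0,-0.45,0,0,0,-0.1],
    [0,0,-0.6,0,0,0,-0.1],
    [0,0,-0.75,0,0,0,-0.1],
    [0,0,-0.9,0,0,0,-0.1],
    [0,0,-1.05,0,0,0,-0.1],
    [0,0,-1.15,0,0,0,-0.1],
  ],
)

```text
time_s: 8.03
ee_pos: [0.5509, 0.0689, 0.186]
tcp_rot: [0.37, 0.599, -0.367, 0.608]
force: [7.1, -8.7, 10.6]
grip_width: 0.454
```

>>> step_arm(
  commands=[
    [0,0,-0.05,0,0,0,-0.1],
    [0,0,-0.1,0,0,0,-0.1],
    [0,0,-0.15,0,0,0,-0.1],
    [0,0,-0.2,0,0,0,-0.1],
    [0,0,-0.25,0,0,0,-0.1],
    [0,0,-0.3,0,0,0,-0.1],
    [0,0,-0.3,0,0,0,-0.1],
    [0,0,-0.3,0,0,0,-0.1],
  ],
)

```text
time_s: 8.7
ee_pos: [0.5495, 0.0717, 0.186]
tcp_rot: [0.37, 0.599, -0.366, 0.608]
force: [6.8, -8.0, 11.3]
grip_width: 0.448
```

```bash
python3 chk.py 6
```

```text
8.7 0.4479853412276843 force mould [  2.4 -10.2  11.3] [-1.68518938 -1.91713764 -0.19573406]
sg 1 rotvec [-0.2   0.49 -0.66]
sg -1 rotvec [179.79  -1.04  -0.77]
shift cm [-0.   -0.14 -0.09] TCP in mould mm [  9.9 -17.9 186. ] world d [-0.002  0.    -0.   ]
wrist 1801 wing slope [-1.96527829e-01  1.04383025e-02  1.92875215e+02]
wrist tab y 1782 [-9.11695141 -1.80782915  0.98244598]
side tab y 7 [-8.33908879 -7.78513414 -3.38796489]
```

About 29.5–30 mm of travel, but no stop force yet. I'll advance gently until the force rises.

>>> step_arm(
  commands=[
    [0,0,-0.03,0,0,0,-0.1],
    [0,0,-0.06,0,0,0,-0.1],
    [0,0,-0.09,0,0,0,-0.1],
    [0,0,-0.12,0,0,0,-0.1],
    [0,0,-0.15,0,0,0,-0.1],
    [0,0,-0.15,0,0,0,-0.1],
    [0,0,-0.15,0,0,0,-0.1],
    [0,0,-0.15,0,0,0,-0.1],
  ],
)

```text
time_s: 9.47
ee_pos: [0.5494, 0.0717, 0.186]
tcp_rot: [0.37, 0.598, -0.367, 0.609]
force: [7.8, -11.1, 10.5]
grip_width: 0.446
```

```bash
python3 chk.py 7
```

```text
9.4667 0.44642420841084623 force mould [  1.8 -13.5  10.5] [-2.16526629 -2.16095821 -0.06795117]
sg 1 rotvec [-0.25  0.6  -0.66]
sg -1 rotvec [179.75  -1.03  -0.94]
shift cm [ 0.   -0.13 -0.08] TCP in mould mm [  9.8 -17.8 186. ] world d [-0.002  0.    -0.   ]
wrist 1804 wing slope [-2.00493024e-01  9.27943248e-03  1.93045284e+02]
wrist tab y 1776 [-9.05983628 -1.71615308  0.9861811 ]
side tab y 11 [-9.13460794 -7.66563189 -2.97778303]
```

Stalled with rising force: the bolt is at its stop with the catch still held down. Relieve the push, then lift straight up.

>>> step_arm(
  commands=[
    [0,0,0.2,0,0,0,-0.1],
    [0,0,0.4,0,0,0,-0.1],
    [0,0,0.6,0,0,0,-0.1],
    [0,0,0.8,0,0,0,-0.1],
    [0,0,0.9,0,0,0,-0.1],
    [0,0,0.9,0,0,0,-0.1],
    [-0.3,0,0.9,0,0,0,-0.1],
    [-0.7,0,0.9,0,0,0,-0.1],
  ],
)

```text
time_s: 10.23
ee_pos: [0.5481, 0.0701, 0.1917]
tcp_rot: [0.369, 0.604, -0.365, 0.606]
force: [-0.5, 0.6, -0.7]
grip_width: 0.452
```

>>> step_arm(
  commands=[
    [-0.5,0,0,0,0,0,-0.1],
    [-1.5,0,0,0,0,0,-0.1],
    [-3,0,0,0,0,0,-0.1],
    [-5,0,0,0,0,0,-0.1],
    [-7,0,0,0,0,0,-0.1],
    [-8,0,0,0,0,0,-0.1],
    [-8,0,0,0,0,0,-0.1],
    [-8,0,0,0,0,0,-0.1],
  ],
)

```text
time_s: 10.9
ee_pos: [0.5469, 0.0682, 0.2707]
tcp_rot: [0.368, 0.604, -0.366, 0.605]
force: [0.0, -0.2, -0.5]
grip_width: 0.447
```

```bash
python3 - <<'E'
from h import *
from rig import status,vision
s=status.observe();print(s['time_s'],s['force'],to_m(s['ee_pos']))
for n in ("wrist","side"):
    c=vision.get_calibration(n);p,d=vision.camera(n);np.savez(n+"8.npz",p=p,d=d,**c)
    for t in "18":
        q,_=cloud(n+t+".npz");m=to_m(q)*1000;x,y,z=m.T
        k=(x>12)&(x<46)&(y>-30)&(y<10)&(z>175)&(z<196)
        if k.sum()>20: print(n,t,k.sum(),"slope",np.round(np.linalg.lstsq(np.c_[x[k],y[k],np.ones(k.sum())],z[k],rcond=None)[0],3))
        k=(abs(x+22)<12)&(y>-45)&(y<6)&(z>203)&(z<213); print(n,t,"tab",k.sum(),np.percentile(y[k],[5,50,95]) if k.sum()>3 else '')
cv2.imwrite("pics/s8.png",cv2.resize(p[100:300,180:420,::-1],None,fx=2.5,fy=2.5))
E
```

```text
10.9 [ 0.03758362 -0.22842167 -0.49373327] [ 0.0059479  -0.01978251  0.27066201]
wrist 1 2835 slope [ 1.00000e-02 -2.00000e-03  1.91576e+02]
wrist 1 tab 478 [-36.42559598 -32.33349716 -29.23228607]
wrist 8 2236 slope [ 8.00000e-03 -0.00000e+00  1.91643e+02]
wrist 8 tab 436 [-6.4964319  -2.13010467  0.80039371]
side 1 247 slope [ 1.50000e-02 -6.00000e-03  1.90871e+02]
side 1 tab 55 [-38.01525075 -35.81301503 -30.62442443]
side 8 252 slope [ 1.30000e-02 -6.00000e-03  1.90895e+02]
side 8 tab 58 [-7.98477816 -6.06422526 -1.02861026]
```

View pics/s8.png

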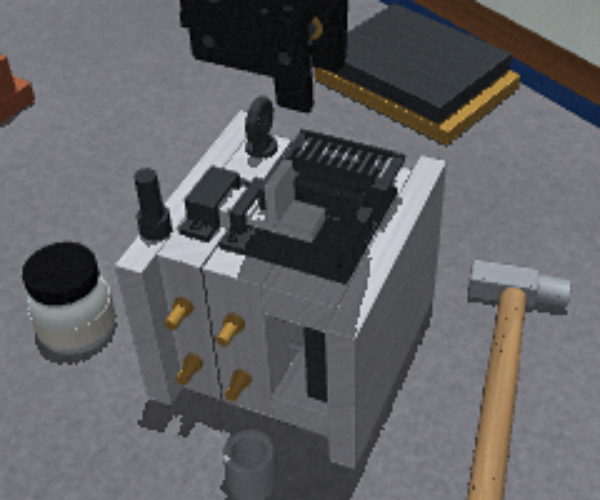

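The tab (280,195) moved 30 mm and now stands at the keeper staple. The wing is back at its rest slope, the fingers are clear, and the screw, jar, bush and mallet look unmoved. Handing in.

```bash
python3 -c "
from rig import hand_in
print(hand_in())"
```

```text
the job is handed in; nothing more can be done
None
```

The mould's slide lock is closed, and I handed the job in at about 11 s; the hand-in gives no verdict. With the jaws part-open along the mould's x, one fingertip held the catch wing down with about 10–11 N. The other pushed the bolt by its tab until it stalled at its stop. I then eased off the push and lifted both fingertips straight up.

- **Bolt:** the two cameras put the tab's travel at 29.7 to 30.2 mm, so it is fully home.
- **Catch:** it was held at about 0.20–0.22 rad throughout the push. Afterwards the wing slope was back at its starting value, within 0.002 rad.
- **Forces:** the sideways push peaked at 13.5 N in the readings at the end of each move, and most of that was probably pad friction on the wing. After lifting, the tool force was about zero, with the fingertips at 271 mm, clear of the lock.
- **Loose things:** the screw, bush, jar and mallet look unmoved in the last picture. I checked this by eye only and did not measure it.

The tab's absolute x position differed by about 3 mm between cameras, so I aimed between the readings; no other check disagreed.

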